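# Lock the grinder cup in and hold it against its spring

## Robot

A 6-joint arm with a two-finger parallel gripper is mounted at the origin on a cart in front of the work surface, level with it; the furniture and walls round the work are solid. World frame = base frame: x ahead of the robot, y to its left, z up, the work surface at z = 0. Lengths are in mm, angles in degrees, forces in N, time in s.
With the tool pointing down it reaches from about 300 to 850 mm from the base axis. Payload 4.2 kg.
Tool frame: the origin (TCP) lies on the centre line of the jaws, within the pads' length; the fingertips stand 14 mm ahead of it and the grasp point (between the pads) lies 5 mm behind it; x points along the fingers, y is the direction in which the jaws open and shut, and the axes are right-handed (so a half turn about x gives the same grasp; the last joint's range is limited). The gripper opens to 91 mm and grips with 3 to 60 N. Pads are 32 mm wide; open, the fingers measure 118 mm over their backs; the gripper's body (76 mm by 178 mm) begins 60 mm behind the grasp point.
Start: joints at [67.38, 18.312, 89.639, -0, 72.044, -1.146], TCP at [210.503, 535.098, 227.976] pointing down, gripper open.
Joint ranges: [-177.97, 177.97], [-48.28, 115.42], [12.27, 149.76], [-77.06, 257.06], [2.81, 150.46], [-146.56, 146.56]. Speed limits (degrees/s): [147.25, 147.25, 180, 180, 180, 180].

## Interface

Orientations are given as [roll, pitch, yaw] about the fixed x, y, z axes, in that order (R = Rz(yaw) Ry(pitch) Rx(roll)).
In Python, from workcell import readout, optics, env gives the robot as it stands.
- The arm moves only by the shell command python3 -m creep 'ROWS' [OPENING] [FORCE]. ROWS is JSON, a list of rows, each an object with "translation": the shift along the world's x, y, z in cm, a list of three; "delta_rot": the turn, a rotation vector about the world's x, y, z in rad, a list of three. In form: [{"translation": [dx, dy, dz], "delta_rot": [rx, ry, rz]}, ...]. A call has 1 to 5 rows; each row shifts and turns the commanded pose from where the row before left it; what a row does not reach is not made up. A row lasts 1/12 s, in which the tool goes at most 41.7 mm and 7.16 degrees, less where a joint would pass 70% of its speed; a pose out of reach is approached as far as the arm can. A call with a gripper value outside its range is refused whole. OPENING is the gripper's target within -1 to 1 (fully open at 1, half-way at 0, shut at -1), set as the call begins (- or left out, the last holds). The fingers move at their own pace and stop on an object; FORCE is the grip in N (left out, the last holds). Time passes only in rows, so rows that do not move let the fingers close. It gives the time, the measured TCP pose, the force and the opening at its end, in the units of the state.
- readout.state(): the state, without advancing time (a new reading comes with each control period).
- optics.grab_frame(name): name is "side" or "top"; returns (picture, depth): 480x640x3 uint8, red, green, blue; 480x640 float32, mm along the optical axis (not along the pixel's ray), 0 where there is no reading.
- optics.camera_params(name): a dict with "mtx" (3x3 intrinsics, pixels), "k1" (the pictures are not rectified: a ray, as slopes to the right and down, at radius r is drawn at 1 + k1 r^2 times it, then the intrinsics apply), "R" (3x3) and "t" (3): a world point X has camera coordinates R X + t. Camera axes: x right, y down, z forward; pixel columns grow to the right and rows downward; lengths in mm; the calibration is good to about 2 mm. A picture is of the moment at which its call begins. camera_params takes no time and is no camera call.
- env.job_done(): hands the job in, once; it reports no verdict.
The state is a dict: "time_s": time; "qpos": joint angles; "qvel": joint speeds; "effort": joint torques, N m; "ee_pos": TCP position; "ee_rot": TCP orientation; "force": force on the tool from outside, world axes, zero at the start; "torque": the same for the moment, N m; "gripper_width": finger opening in mm.
Only numpy, scipy, OpenCV 4.12 (cv2) and the standard library are available. Lean on these libraries where they do the work, as an engineer would, in place of code of your own. Each camera call takes 0.05 s, during which the arm holds its last target.

## Task

Take the small metal grinder cup off the worktop, set its foot into the round grinder base with the two lugs in the two gaps, push it down against the spring and twist it clockwise (seen from above), about a quarter turn, until it stops. The grinder only runs while the cup is held there, so finish with the gripper still holding the cup, fully turned; if you let go, it springs back. The cup is thin and dents, so grip it gently, with no more than 50 N, keep it upright, and leave the jars and the tin around it alone.

Things in the scene. Friction and masses are not known exactly. Their poses are not given: they have to be found in the camera images.
- cup_mid (a point): Centre, half-way up, of the loose grinder cup (108 mm tall, 0.15 kg, upright, z up). Plain metal body with flat sides, 56 mm along x by 48 mm along y, from 24 mm below this point to the top; a round black foot below. The lugs lie on the x axis; a half turn gives the same cup. Good grip: 25 mm above this point, across the 48 mm (y) sides.
- cup_foot (a point): Centre of the cup's underside, 54 mm below cup_mid; same axes. The round black foot is 53 mm across and 30 mm tall; its two lugs, on the +x and -x sides, reach 34 mm from the axis, are 12 mm wide and lie 0.5 to 9 mm above the underside.
- grinder_mouth (a point): Centre of the socket mouth on top of the fixed grey round grinder base (118 mm across, rim 70 mm high). z up. Steel lips, 8 mm thick, bore 58 mm, with two gaps about 17 mm wide on this frame's +x and -x sides (white pointer beside each): the lugs pass down the gaps and turn beneath the lips. This frame does not turn with the rotor.
- grinder_seat (a point): Centre of the top of the sprung rotor plate inside the socket, on which the cup's foot rests: 12 mm below the mouth when the spring is free, 20 mm below when pressed fully. It sinks and turns with the rotor. Two small blocks on it are pushed round by the lugs.
- grinder_plunger (a joint): How far the rotor plate is pressed down, m: 0 free, 0.008 fully down. Spring: about 3 N at first, 8.5 N fully down. The lugs clear the lips for turning from about 0.005 (press fully down before turning); once turned, the lips keep the cup from rising past about 0.0045.
- grinder_rotor (a joint): Turn of the rotor plate, rad: 0 at rest, growing clockwise seen from above to the stop at 1.35. A torsion spring turns it back (0.09 N m at 0, 0.31 N m at the stop). The cup turns about 0.06 to 0.1 rad freely before its lugs meet the rotor's blocks, so the cup itself turns about 1.43 rad in all.
- spice_1: Bystander: a loose slim spice jar with a red cap, 45 mm wide, 106 mm tall; origin at its underside.
- coffee_jar: Bystander: a loose glass jar with a grey lid, 64 mm wide, 110 mm tall; origin at its underside.
- fish_tin: Bystander: a loose short round tin, 86 mm wide, 40 mm tall; origin at its underside.
Things that resemble listed ones, but are neither listed nor needed, are in the scene too. What is shaped like the part that bears cup_mid but green or turquoise is not meant.

How it is judged:
By the outcome, as a careful person would: the job done as asked, in the order asked, and still so for the second after the job is handed in, while the arm keeps its last pose, push and grip.
It also fails if it takes over 48 s, if anything falls off the work surface, if the arm or the gripper's body presses on something with over 40 N, if the wrist force passes 120 N, or if a joint passes its speed limit or range.

## Working session

There is one attempt and no reset: what is moved stays moved. The work goes in short steps, Python scripts to look and compute and a shell command to move; the robot and the scene stay as the last step left them, time stands still between calls to the robot, and variables do not carry over. Pictures are saved under pics/ and viewed, and the job is handed in when it is done.

```bash
mkdir -p pics; ls
python3 - <<'E'
from workcell import readout, optics
import cv2,numpy as np
print(readout.state())
for n in("side","top"):
    p,d=optics.grab_frame(n); cv2.imwrite(f"pics/{n}0.png",p[:,:,::-1]); np.savez(f"{n}0.npz",p=p,d=d)
    print(optics.camera_params(n))
E
```

```text
pics
{'time_s': 0.0, 'qpos': array([ 6.73793126e+01,  1.83521352e+01,  8.97071623e+01, -1.02635608e-03,
        7.20405482e+01, -1.14554818e+00]), 'qvel': array([-0.03680102, -0.00636056,  0.04188452,  0.0687565 ,  0.07931782,
        0.03932262]), 'effort': array([ 1.98795322e-03, -4.12480187e+01, -2.31980073e+01,  7.28950510e-02,
        4.59546433e-02, -1.35518185e-04]), 'ee_pos': array([210.32671392, 534.64842285, 227.11015353]), 'ee_rot': array([ -90.58561335,   89.90014947, -112.06043529]), 'force': array([-0.63284689, -0.07660829, -0.52824299]), 'torque': array([-0.00855797,  0.00195217, -0.03188706]), 'gripper_width': 91.47142779023946}
{'mtx': array([[485.59035191,   0.        , 306.10479393],
       [  0.        , 485.59035191, 238.49788755],
       [  0.        ,   0.        ,   1.        ]]), 'k1': -0.06105351458582809, 'R': array([[ 0.86267582, -0.5056312 , -0.01129245],
       [-0.21262712, -0.34233128, -0.91520435],
       [ 0.45889011,  0.79192574, -0.40283183]]), 't': array([-542.97418934,  182.12595759, 1001.24361443])}
{'mtx': array([[494.34957258,   0.        , 317.61377228],
       [  0.        , 494.34957258, 243.82850239],
       [  0.        ,   0.        ,   1.        ]]), 'k1': -0.14044593096676697, 'R': array([[ 0.08047358, -0.99674638,  0.00454428],
       [-0.97495647, -0.07966099, -0.20763912],
       [ 0.20732555,  0.01227899, -0.97819494]]), 't': array([-79.92649135, 607.64463332, 990.27536884])}
```

View pics/side0.png

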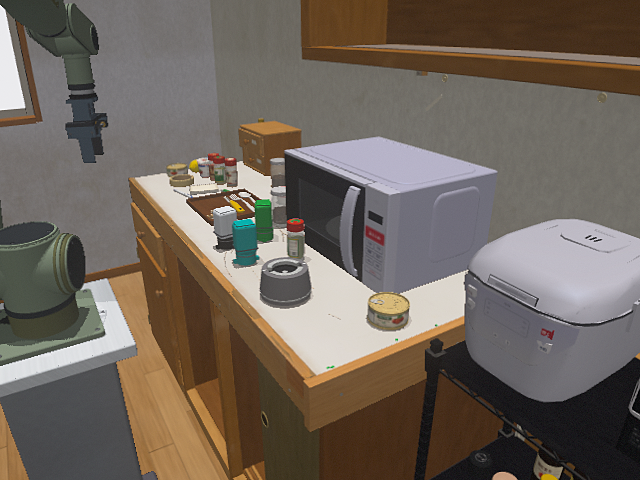

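View pics/top0.png

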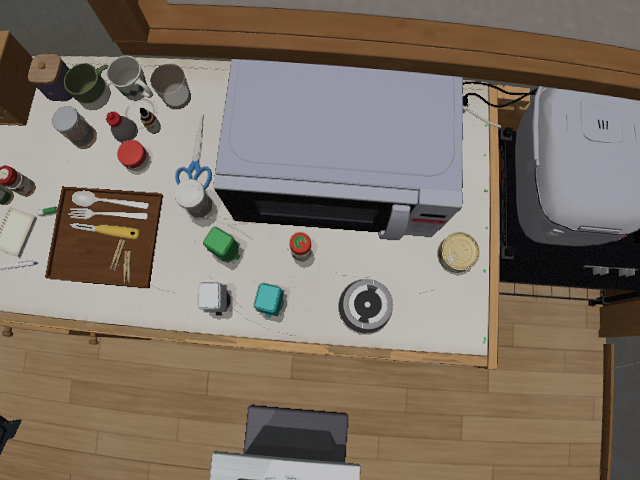

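Three cup-shaped things are in the top view: grey metal (212,297), green (221,243) and turquoise (268,298). The grey one fits, since green and turquoise are excluded. The grinder base is at (366,304). I'll confirm with enlarged crops.

Run:
```python
import cv2,numpy as np
t=np.load("top0.npz")['p'][:,:,::-1]; s=np.load("side0.npz")['p'][:,:,::-1]
a=cv2.resize(t[265:330,180:260],(400,325),interpolation=cv2.INTER_CUBIC)
b=cv2.resize(t[270:335,330:410],(400,325),interpolation=cv2.INTER_CUBIC)
c=cv2.resize(s[195:260,200:280],(400,260),interpolation=cv2.INTER_CUBIC)
d=cv2.resize(s[250:315,245:325],(400,260),interpolation=cv2.INTER_CUBIC)
cv2.imwrite("pics/crop0.png",np.vstack([np.hstack([a,b]),np.hstack([c,d])]))
```

```text
(no output)
```

View pics/crop0.png

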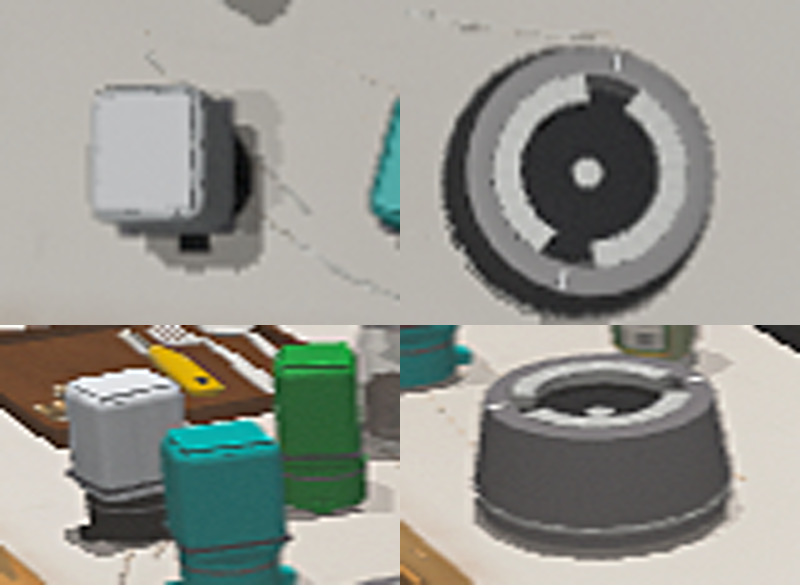

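The grey metal cup with the black foot is confirmed: its lug points to image-down and its top is at about (209,295). The base gaps and pointers lie at about (373,283) and (362,326). Next I measure both.

```bash
cat > h.py <<'E'
import numpy as np,cv2
from workcell import readout,optics
def world(n,uv,d=None,z=None):
    c=optics.camera_params(n);K,R,t=c['mtx'],np.array(c['R']),np.array(c['t'])
    uv=np.asarray(uv,float).reshape(-1,1,2)
    r=cv2.undistortPoints(uv,K,np.array([c['k1'],0,0,0,0.]),None,None,None,(3,50,1e-12)) if False else cv2.undistortPointsIter(uv,K,np.array([c['k1'],0,0,0]),None,None,(3,100,1e-12))
    r=np.c_[r.reshape(-1,2),np.ones(len(uv))]
    if d is not None: return (r*np.asarray(d).reshape(-1,1)-t)@R
    o=-R.T@t; v=r@R; return o+v*((z-o[2])/v[:,2])[:,None]
def cloud(n,p,d,box):
    x0,y0,x1,y1=box
    v,u=np.mgrid[y0:y1,x0:x1]; dd=d[y0:y1,x0:x1]
    m=dd>0
    return np.c_[u[m],v[m]],world(n,np.c_[u[m],v[m]],dd[m]),p[y0:y1,x0:x1][m]
E
python3 - <<'E'
from h import *
for n,bc,bg in(("top",(185,270,245,325),(325,265,405,340)),("side",(205,195,240,255),(250,250,320,315))):
    z=np.load(n+"0.npz");p,d=z['p'],z['d']
    uv,X,c=cloud(n,p,d,bc)
    m=(X[:,2]>100)&(X[:,2]<116); T=X[m]
    print(n,'cup top n',m.sum(),'z',np.median(T[:,2]),'c',T.mean(0),cv2.minAreaRect(T[:,:2].astype(np.float32)))
    uv,X,c=cloud(n,p,d,bg)
    m=(X[:,2]>64)&(X[:,2]<76); T=X[m]
    (cx,cy),r=cv2.minEnclosingCircle(T[:,:2].astype(np.float32))
    print(' base z',np.median(T[:,2]),'circle',cx,cy,r,'mean',T.mean(0))
    if n=='top':
        P=world(n,uv,z=70.)
        rr=np.hypot(P[:,0]-cx,P[:,1]-cy);an=np.degrees(np.arctan2(P[:,1]-cy,P[:,0]-cx)); g=c.mean(1)
        ring=(rr>31)&(rr<36)
        for a in range(-180,180,6):
            k=ring&(abs((an-a+180)%360-180)<4); k2=(rr>40)&(rr<47)&(abs((an-a+180)%360-180)<4)
            print(a,int(g[k].mean()),int(g[k2].max()),end=' | ')
E
```

```text
top cup top n 629 z 109.4171025448512 c [479.23374097 177.41051655 108.83127709] ((479.808349609375, 178.2769012451172), (55.37310791015625, 47.56082534790039), 5.009522438049316)
 base z 70.78780784242156 circle 492.7753601074219 -143.92910766601562 53.10548782348633 mean [ 491.67909117 -143.42891224   70.7007941 ]
-180 46 139 | -174 135 139 | -168 190 155 | -162 188 141 | -156 187 134 | -150 186 153 | -144 184 153 | -138 185 145 | -132 187 145 | -126 185 145 | -120 188 151 | -114 185 151 | -108 186 166 | -102 187 166 | -96 183 144 | -90 186 141 | -84 184 154 | -78 185 154 | -72 186 143 | -66 185 144 | -60 186 157 | -54 183 162 | -48 187 153 | -42 185 164 | -36 188 149 | -30 167 149 | -24 63 139 | -18 58 141 | -12 59 203 | -6 57 140 | 0 56 140 | 6 153 152 | 12 188 143 | 18 189 133 | 24 185 156 | 30 189 152 | 36 188 141 | 42 188 134 | 48 188 143 | 54 188 143 | 60 190 137 | 66 187 136 | 72 188 141 | 78 190 141 | 84 189 136 | 90 190 138 | 96 188 144 | 102 189 144 | 108 188 139 | 114 189 139 | 120 191 161 | 126 188 138 | 132 189 155 | 138 189 138 | 144 189 138 | 150 181 144 | 156 59 138 | 162 47 139 | 168 47 198 | 174 48 159 | side cup top n 229 z 108.1580114722441 c [470.54713798 141.14338155 107.11818882] ((478.18414306640625, 119.04159545898438), (54.32869338989258, 160.2650146484375), 2.62619948387146)
 base z 69.84601737656968 circle 489.4718322753906 -145.54702758789062 55.14272689819336 mean [ 486.78686358 -151.57336079   69.34980942]
```

Run:
```python
from h import *
from scipy.spatial.transform import Rotation as Ro
from scipy.optimize import least_squares
s=readout.state(); R=Ro.from_euler('xyz',s['ee_rot'],degrees=True).as_matrix(); print(R.round(3))
z=np.load("top0.npz");p,d=z['p'],z['d']
# base edges: bright lips ring (bore radius 29, outer lips), rim
g=p.astype(float).mean(2).astype(np.float32)
cam=optics.camera_params('top')
def proj(n,X):
    c=optics.camera_params(n)
    return cv2.projectPoints(np.asarray(X,float),cv2.Rodrigues(np.array(c['R']))[0],np.array(c['t']),c['mtx'],np.array([c['k1'],0,0,0]))[0].reshape(-1,2)
def samp(n,img,X):
    q=proj(n,X).astype(np.float32); return cv2.remap(img,q[:,:1],q[:,1:],cv2.INTER_LINEAR).ravel()
for n in('top','side'):
    img=np.load(n+"0.npz")['p'].astype(np.float32).mean(2)
    c=np.array([492.,-144.])
    for it in range(4):
        pts=[]
        for a in np.radians(np.arange(0,360,5)):
            rel=(np.degrees(a)+12.5)%180
            if rel<25 or rel>155: continue
            rs=np.arange(22,37,.25); X=np.c_[c[0]+rs*np.cos(a),c[1]+rs*np.sin(a),np.full(len(rs),70.)]
            v=cv2.GaussianBlur(samp(n,img,X)[None],(9,1),0)[0]; dv=np.diff(v); i=dv.argmax()
            if dv[i]>3: pts.append(X[i,:2]+.125)
        pts=np.array(pts)
        f=least_squares(lambda q:np.hypot(pts[:,0]-q[0],pts[:,1]-q[1])-q[2],[*c,29],loss='soft_l1'); c=f.x[:2]
    print(n,'bore',f.x,len(pts),'rms',np.sqrt(np.mean(f.fun**2)))
    th=np.arange(-180,180,1.);A=np.radians(th)
    ring=np.mean([samp(n,img,np.c_[c[0]+r*np.cos(A),c[1]+r*np.sin(A),np.full(len(A),70.)]) for r in(31,32,33,34)],0)
    rim=np.mean([samp(n,img,np.c_[c[0]+r*np.cos(A),c[1]+r*np.sin(A),np.full(len(A),70.)]) for r in(42,44,46)],0)
    for c0 in(-12.5,167.5):
        k=abs((th-c0+180)%360-180)<22; w=np.clip(120-ring[k],0,None); dl=((th[k]-c0+180)%360-180)
        k2=abs((th-c0+180)%360-180)<10; d2=((th[k2]-c0+180)%360-180); w2=np.clip(rim[k2]-np.median(rim)-8,0,None)
        print(' gap',c0+(w*dl).sum()/w.sum(),'ptr',c0+(w2*d2).sum()/max(w2.sum(),1e-6), 'gapwidth deg',(ring[k]<115).sum())
# cup lug / foot and top in top view
uv,X,c=cloud('top',p,d,(185,270,245,325))
m=(X[:,2]>100)&(X[:,2]<116)
hull=cv2.convexHull(world('top',uv[m],z=108.)[:,:2].astype(np.float32)); print(cv2.minAreaRect(hull))
lug=(X[:,2]>2)&(X[:,2]<16)&(c.mean(1)<60); print('lug?',X[lug].mean(0),lug.sum(),X[lug].min(0),X[lug].max(0))
# microwave
uv,X,c=cloud('top',p,d,(210,60,470,245))
for lo in range(40,420,40):
    k=(X[:,2]>lo)&(X[:,2]<lo+40)
    if k.sum()>20: print(lo,k.sum(),X[k].min(0).round(),X[k].max(0).round())
for nm,b in(('teal',(250,280,290,320)),('green',(200,222,242,266)),('spice',(285,228,315,265)),('tin',(438,230,482,275))):
    uv,X,c=cloud('top',p,d,b);k=X[:,2]>25;print(nm,np.median(X[k],0).round(),X[k].min(0).round(),X[k].max(0).round())
```

```text
[[-0.001  0.366  0.931]
 [-0.001  0.931 -0.366]
 [-1.    -0.002 -0.   ]]
top bore [ 492.90271268 -143.9396147    28.79499856] 52 rms 0.44243143381837713
 gap -10.860225281019094 ptr -11.23479659156513 gapwidth deg 31
 gap 168.8286380017154 ptr 169.14069261635976 gapwidth deg 32
side bore [ 490.51865371 -142.36866995   28.97866683] 48 rms 0.854898765921731
 gap -12.515847411391453 ptr -9.531129904482365 gapwidth deg 27
 gap 176.30559833492492 ptr 167.59112067170275 gapwidth deg 26
((479.2550354003906, 177.34600830078125), (55.31804275512695, 47.023834228515625), 6.601649284362793)
lug? [458.21902588 168.3229816   10.32033642] 26 [448.25227269 152.47162967   3.00551562] [485.93011751 180.19480156  15.6009567 ]
40 1033 [ 594. -364.   40.] [1027.  219.   80.]
80 1590 [ 583. -347.   80.] [1023.  194.  120.]
120 1177 [ 625. -285.  120.] [666. 163. 160.]
160 1373 [ 626. -285.  160.] [668. 163. 200.]
200 1745 [ 634. -285.  200.] [691. 164. 240.]
240 31922 [ 656. -287.  240.] [927. 167. 263.]
teal [483.  58. 108.] [455.  35.  25.] [515.  91. 115.]
green [589. 168. 108.] [561. 141.  26.] [624. 209. 117.]
spice [597.   5. 106.] [581. -16.  26.] [626.  28. 113.]
tin [ 627. -344.   38.] [ 584. -388.   25.] [ 671. -301.   45.]
```

```bash
python3 -m creep '[{"translation":[2.2,-3.0,0],"delta_rot":[0,0,0.04]},{"translation":[2.2,-3.0,0],"delta_rot":[0,0,0.04]},{"translation":[2.2,-3.0,0],"delta_rot":[0,0,0.04]},{"translation":[2.2,-3.0,0],"delta_rot":[0,0,0.04]},{"translation":[2.2,-3.0,0],"delta_rot":[0,0,0.04]}]' 1 20
python3 -m creep '[{"translation":[2.2,-3.0,0],"delta_rot":[0,0,0.04]},{"translation":[2.2,-3.0,0],"delta_rot":[0,0,0.04]},{"translation":[2.2,-3.0,0],"delta_rot":[0,0,0.04]},{"translation":[2.2,-3.0,0],"delta_rot":[0,0,0.04]},{"translation":[2.2,-3.0,0],"delta_rot":[0,0,0.04]}]'
python3 -m creep '[{"translation":[2.2,-3.0,0],"delta_rot":[0,0,0.04]},{"translation":[2.2,-3.0,0],"delta_rot":[0,0,0.04]},{"translation":[0,0,0],"delta_rot":[0,0,0]},{"translation":[0,0,0],"delta_rot":[0,0,0]}]'
cat >> h.py <<'E'
from scipy.spatial.transform import Rotation as Ro
def tool():
    s=readout.state();R=Ro.from_euler('xyz',s['ee_rot'],degrees=True).as_matrix()
    print('t',round(s['time_s'],2),'pos',s['ee_pos'].round(2),'yaw_y',np.degrees(np.arctan2(R[1,1],R[0,1])).round(2),'xax',R[:,0].round(4),'F',s['force'].round(1),'T',s['torque'].round(2),'w',round(s['gripper_width'],1),'q',s['qpos'].round(1))
    return s
E
python3 -c "from h import *;tool()"
```

```text
time_s: 0.52
ee_pos: [320.9, 383.5, 227.6]
ee_rot: [-116.8, 90.0, -126.6]
force: [0.3, 0.4, 0.3]
gripper_width: 90.9
time_s: 0.93
ee_pos: [431.0, 233.4, 227.8]
ee_rot: [-173.9, 90.0, -172.3]
force: [0.2, 0.7, 0.1]
gripper_width: 91.0
time_s: 1.27
ee_pos: [475.1, 173.6, 227.5]
ee_rot: [174.8, 89.9, -179.5]
force: [-0.6, 0.4, 0.5]
gripper_width: 91.1
t 1.27 pos [475.06 173.62 227.45] yaw_y 95.79 xax [-0.0012 -0.     -1.    ] F [-0.6  0.4  0.5] T [ 0.07  0.01 -0.01] w 91.1 q [ 18.8  12.1  98.4   0.   69.5 -77. ]
```

```bash
python3 -m creep '[{"translation":[0.4,0.4,-2.5],"delta_rot":[0,0,0.0]},{"translation":[0,0,-2.5],"delta_rot":[0,0,0]},{"translation":[0,0,-2.0],"delta_rot":[0,0,0]},{"translation":[0,0,0],"delta_rot":[0,0,0]}]'
python3 - <<'E'
from h import *
tool()
o=[]
for n,b in(("side",(170,130,290,270)),("top",(160,230,280,350))):
    p,d=optics.grab_frame(n);np.savez(n+"1.npz",p=p,d=d);x0,y0,x1,y1=b
    o.append(cv2.resize(p[y0:y1,x0:x1,::-1],(400,500),interpolation=cv2.INTER_CUBIC))
cv2.imwrite("pics/pre.png",np.hstack(o))
E
```

```text
time_s: 1.6
ee_pos: [474.9, 179.2, 154.1]
ee_rot: [-170.1, 89.5, -164.0]
force: [-0.9, -0.6, -0.9]
gripper_width: 91.2
t 1.6 pos [474.88 179.24 154.07] yaw_y 96.1 xax [-0.0089 -0.0025 -1.    ] F [-0.9 -0.6 -0.9] T [0.05 0.07 0.06] w 91.2 q [ 19.4  16.1 104.4   0.   60.  -76.8]
```

View pics/pre.png

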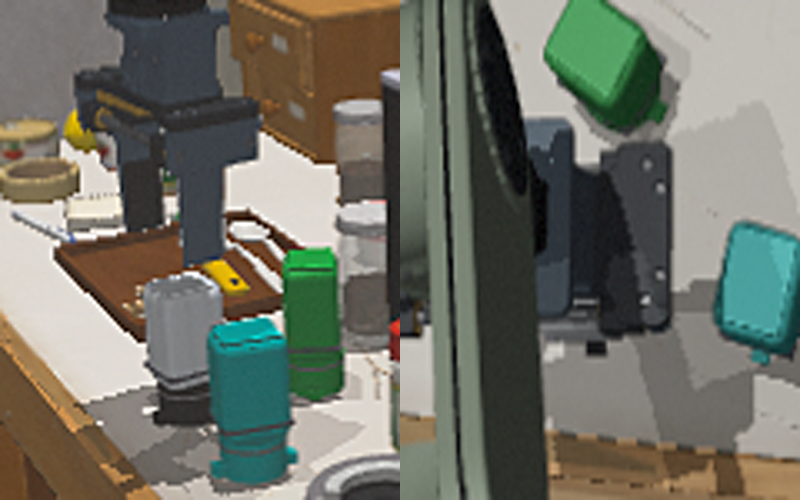

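The picture shows the open fingers above the grey cup in the side view (around px (225,190)), with the arm occluding it in the top view. Next I let the arm settle and re-read the pose.

```bash
python3 -m creep '[{"translation":[0,0,0],"delta_rot":[0,0,0]},{"translation":[0,0,0],"delta_rot":[0,0,0]},{"translation":[0,0,0],"delta_rot":[0,0,0]}]' >/dev/null
python3 -c "
from h import *
tool()"
```

```text
t 1.95 pos [479.13 179.59 159.31] yaw_y 96.04 xax [ 0.0025  0.001  -1.    ] F [ 0.3 -0.1 -0.3] T [0.03 0.03 0.01] w 91.4 q [ 19.3  15.8 103.9   0.   60.1 -76.8]
```

```bash
python3 -m creep '[{"translation":[0,0,-2.0],"delta_rot":[0,0,0.0]},{"translation":[0,0,-2.0],"delta_rot":[0,0,0]},{"translation":[0,0,-2.0],"delta_rot":[0,0,0]},{"translation":[0,0,-1.5],"delta_rot":[0,0,0]},{"translation":[0,0,-0.8],"delta_rot":[0,0,0]}]'
python3 -m creep '[{"translation":[0,0,0],"delta_rot":[0,0,0]},{"translation":[0,0,0],"delta_rot":[0,0,0]},{"translation":[0,0,0],"delta_rot":[0,0,0]},{"translation":[0,0,0],"delta_rot":[0,0,0]}]' >/dev/null
python3 -c "
from h import *
tool()"
python3 -m creep '[{"translation":[0,0,0],"delta_rot":[0,0,0]}]' >/dev/null
python3 -c "
from h import *
tool()"
```

```text
time_s: 2.37
ee_pos: [478.0, 178.9, 74.0]
ee_rot: [-172.5, 89.9, -166.4]
force: [0.3, -0.0, -0.0]
gripper_width: 91.2
t 2.7 pos [479.36 179.42  76.17] yaw_y 96.03 xax [ 2.4e-03  9.0e-04 -1.0e+00] F [-0.2 -0.1 -0.7] T [ 0.01 -0.01 -0.03] w 90.8 q [ 19.2  21.2 110.1   0.   48.6 -76.8]
t 2.78 pos [479.13 179.31  75.93] yaw_y 96.03 xax [ 1.9e-03  8.0e-04 -1.0e+00] F [-0.4 -0.2  0. ] T [-0.01  0.02  0.01] w 91.3 q [ 19.2  21.2 110.1   0.   48.5 -76.8]
```

```bash
python3 -m creep '[{"translation":[0,-0.15,-0.15],"delta_rot":[0,0,0]},{"translation":[0,0,0],"delta_rot":[0,0,0]},{"translation":[0,0,0],"delta_rot":[0,0,0]},{"translation":[0,0,0],"delta_rot":[0,0,0]},{"translation":[0,0,0],"delta_rot":[0,0,0]}]' -1 15
python3 -m creep '[{"translation":[0,0,0],"delta_rot":[0,0,0]},{"translation":[0,0,0],"delta_rot":[0,0,0]},{"translation":[0,0,0],"delta_rot":[0,0,0]},{"translation":[0,0,0],"delta_rot":[0,0,0]},{"translation":[0,0,0],"delta_rot":[0,0,0]}]'
python3 -c "
from h import *
tool()"
```

```text
time_s: 3.2
ee_pos: [478.5, 177.6, 73.5]
ee_rot: [57.6, 90.0, 63.6]
force: [0.4, 0.1, -0.4]
gripper_width: 60.7
time_s: 3.62
ee_pos: [478.6, 177.8, 73.5]
ee_rot: [53.5, 90.0, 59.5]
force: [0.0, 1.0, 0.6]
gripper_width: 48.0
t 3.62 pos [478.6  177.77  73.53] yaw_y 96.02 xax [ 2.e-04  4.e-04 -1.e+00] F [0.  1.  0.6] T [ 0.19 -0.03  0.02] w 48.0 q [ 19.1  21.4 110.3   0.   48.3 -77. ]
```

```bash
python3 -m creep '[{"translation":[0,0,0],"delta_rot":[0,0,0]},{"translation":[0,0,0],"delta_rot":[0,0,0]},{"translation":[0,0,1.0],"delta_rot":[0,0,0]},{"translation":[0,0,2.0],"delta_rot":[0,0,0]},{"translation":[0,0,2.5],"delta_rot":[0,0,0]}]' - 40
python3 -m creep '[{"translation":[0,0,2.5],"delta_rot":[0,0,0]},{"translation":[0,0,2.5],"delta_rot":[0,0,0]},{"translation":[0,0,2.5],"delta_rot":[0,0,0]},{"translation":[0,0,2.5],"delta_rot":[0,0,0]},{"translation":[0,0,1.5],"delta_rot":[0,0,0]}]'
python3 -m creep '[{"translation":[0.1,-1.5,0],"delta_rot":[0,0,-0.02]},{"translation":[0.1,-2.5,0],"delta_rot":[0,0,-0.03]},{"translation":[0.1,-2.5,0],"delta_rot":[0,0,-0.03]},{"translation":[0.1,-2.5,0],"delta_rot":[0,0,-0.03]},{"translation":[0.1,-2.5,0],"delta_rot":[0,0,-0.03]}]'
python3 -m creep '[{"translation":[0.1,-2.5,0],"delta_rot":[0,0,-0.03]},{"translation":[0.1,-2.5,0],"delta_rot":[0,0,-0.03]},{"translation":[0.1,-2.5,0],"delta_rot":[0,0,-0.03]},{"translation":[0.1,-2.5,0],"delta_rot":[0,0,-0.03]},{"translation":[0.1,-2.5,0],"delta_rot":[0,0,-0.03]}]'
python3 -m creep '[{"translation":[0.1,-2.5,0],"delta_rot":[0,0,-0.01]},{"translation":[0.1,-2.5,0],"delta_rot":[0,0,0]},{"translation":[0,-1.5,0],"delta_rot":[0,0,0]},{"translation":[0,0,0],"delta_rot":[0,0,0]},{"translation":[0,0,0],"delta_rot":[0,0,0]}]'
python3 - <<'E'
from h import *
tool()
o=[]
for n,b in(("side",(220,150,340,320)),("top",(290,230,430,350))):
    p,d=optics.grab_frame(n);np.savez(n+"2.npz",p=p,d=d);x0,y0,x1,y1=b
    o.append(cv2.resize(p[y0:y1,x0:x1,::-1],(400,500),interpolation=cv2.INTER_CUBIC))
cv2.imwrite("pics/over.png",np.hstack(o)); tool()
E
```

```text
time_s: 4.03
ee_pos: [477.0, 176.8, 127.9]
ee_rot: [-162.7, 89.7, -156.6]
force: [0.1, 0.8, -2.2]
gripper_width: 47.3
time_s: 4.45
ee_pos: [478.9, 177.5, 246.7]
ee_rot: [5.7, 89.8, 11.8]
force: [0.6, -0.7, -2.4]
gripper_width: 47.8
time_s: 4.87
ee_pos: [482.8, 61.3, 243.8]
ee_rot: [-137.9, 90.0, -140.0]
force: [1.5, 0.5, -1.7]
gripper_width: 47.9
time_s: 5.28
ee_pos: [487.7, -63.7, 243.8]
ee_rot: [-151.6, 90.0, -162.2]
force: [1.1, 1.1, -1.5]
gripper_width: 47.7
time_s: 5.7
ee_pos: [489.9, -127.8, 243.5]
ee_rot: [155.8, 89.9, 144.5]
force: [-0.0, 0.5, -2.3]
gripper_width: 48.3
t 5.7 pos [ 489.93 -127.76  243.52] yaw_y 78.73 xax [-9.e-04  6.e-04 -1.e+00] F [-0.   0.5 -2.3] T [0.03 0.03 0.03] w 48.3 q [-15.9  11.6  96.8   0.   71.7 -94.7]
t 5.8 pos [ 490.12 -126.68  243.54] yaw_y 78.86 xax [-5.e-04  7.e-04 -1.e+00] F [-0.6  0.2 -1.6] T [ 0.07 -0.03  0.08] w 47.6 q [-15.8  11.5  96.8   0.   71.7 -94.7]
```

View pics/over.png

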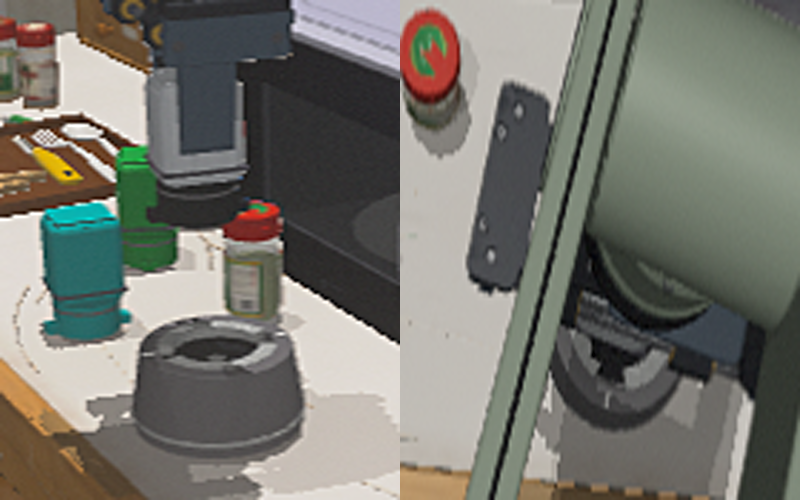

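The picture shows the cup held upright, its foot at about side px (280,212) and the base below it at about (286,265), with the yaw matched. Next I move over the mouth and stop about 8 mm above it.

```bash
python3 -m creep '[{"translation":[0.2,-1.65,0],"delta_rot":[0,0,0]},{"translation":[0,0,-2.0],"delta_rot":[0,0,0]},{"translation":[0,0,-2.5],"delta_rot":[0,0,0]},{"translation":[0,0,-2.5],"delta_rot":[0,0,0]},{"translation":[0,0,-1.2],"delta_rot":[0,0,0]}]'
python3 -m creep '[{"translation":[0,0,-0.6],"delta_rot":[0,0,0]},{"translation":[0,0,0],"delta_rot":[0,0,0]},{"translation":[0,0,0],"delta_rot":[0,0,0]},{"translation":[0,0,0],"delta_rot":[0,0,0]},{"translation":[0,0,0],"delta_rot":[0,0,0]}]'
python3 - <<'E'
from h import *
tool()
o=[]
for n,b in(("side",(245,210,325,310)),("top",(320,250,400,350))):
    p,d=optics.grab_frame(n);np.savez(n+"3.npz",p=p,d=d);x0,y0,x1,y1=b
    o.append(cv2.resize(p[y0:y1,x0:x1,::-1],(400,500),interpolation=cv2.INTER_CUBIC))
cv2.imwrite("pics/over2.png",np.hstack(o)); tool()
E
```

```text
time_s: 6.22
ee_pos: [490.8, -142.2, 158.9]
ee_rot: [169.4, 89.7, 158.3]
force: [0.2, -0.2, -2.6]
gripper_width: 47.9
time_s: 6.63
ee_pos: [493.3, -143.9, 156.7]
ee_rot: [-3.6, 89.9, -14.8]
force: [-0.7, -0.4, -1.4]
gripper_width: 47.4
t 6.63 pos [ 493.31 -143.95  156.7 ] yaw_y 78.86 xax [ 2.4e-03 -6.0e-04 -1.0e+00] F [-0.7 -0.4 -1.4] T [-0.02 -0.   -0.01] w 47.4 q [-17.6  16.1 103.9   0.   59.8 -96.4]
t 6.73 pos [ 492.99 -143.99  156.39] yaw_y 78.84 xax [ 1.8e-03 -4.0e-04 -1.0e+00] F [-0.9 -0.2 -2. ] T [ 0.05 -0.02 -0.04] w 48.0 q [-17.6  16.1 103.9   0.   59.8 -96.4]
```

View pics/over2.png

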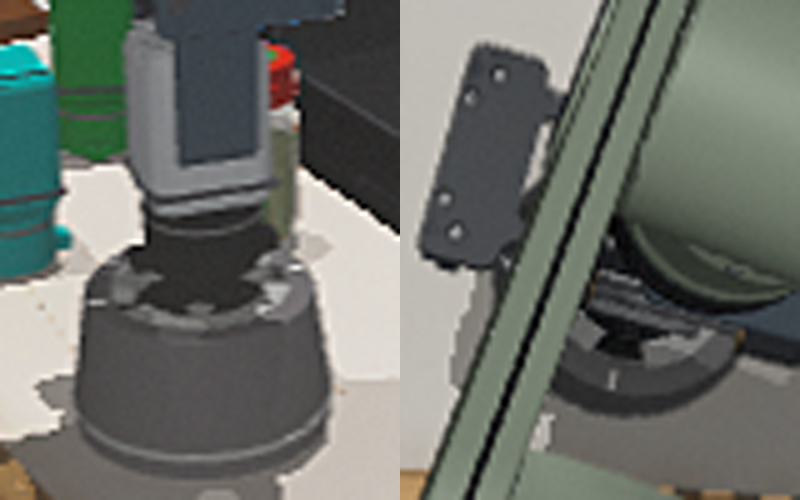

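The foot hovers right over the mouth (side px about (286,262)) with the lugs in line with the gaps. Next I trim slightly and descend in small steps, watching force.

```bash
python3 -m creep '[{"translation":[-0.08,0.05,-0.5],"delta_rot":[0,0,0]},{"translation":[0,0,-0.5],"delta_rot":[0,0,0]},{"translation":[0,0,-0.2],"delta_rot":[0,0,0]},{"translation":[0,0,0],"delta_rot":[0,0,0]},{"translation":[0,0,0],"delta_rot":[0,0,0]}]'
python3 -c "
from h import *
tool()"
python3 -m creep '[{"translation":[0,0,-0.2],"delta_rot":[0,0,0]},{"translation":[0,0,-0.2],"delta_rot":[0,0,0]},{"translation":[0,0,0],"delta_rot":[0,0,0]},{"translation":[0,0,0],"delta_rot":[0,0,0]}]'
python3 -c "
from h import *
tool()"
python3 -m creep '[{"translation":[0,0,-0.2],"delta_rot":[0,0,0]},{"translation":[0,0,-0.2],"delta_rot":[0,0,0]},{"translation":[0,0,0],"delta_rot":[0,0,0]},{"translation":[0,0,0],"delta_rot":[0,0,0]}]'
python3 -c "
from h import *
tool()"
```

```text
time_s: 7.15
ee_pos: [491.5, -143.4, 143.1]
ee_rot: [166.8, 90.0, 155.6]
force: [-0.6, 0.3, -1.6]
gripper_width: 47.7
t 7.15 pos [ 491.54 -143.4   143.15] yaw_y 78.83 xax [-7.e-04  3.e-04 -1.e+00] F [-0.6  0.3 -1.6] T [ 0.02 -0.06  0.02] w 47.7 q [-17.6  16.8 105.1   0.   58.1 -96.4]
time_s: 7.48
ee_pos: [491.6, -143.4, 139.4]
ee_rot: [158.4, 90.0, 147.2]
force: [-0.9, -0.1, -2.2]
gripper_width: 47.7
t 7.48 pos [ 491.63 -143.39  139.35] yaw_y 78.84 xax [-2.e-04  2.e-04 -1.e+00] F [-0.9 -0.1 -2.2] T [ 0.03  0.09 -0.01] w 47.7 q [-17.5  17.1 105.4   0.   57.6 -96.4]
time_s: 7.82
ee_pos: [491.6, -143.4, 135.3]
ee_rot: [160.5, 90.0, 149.3]
force: [-0.3, -0.0, -2.1]
gripper_width: 48.0
t 7.82 pos [ 491.58 -143.35  135.3 ] yaw_y 78.84 xax [-4.e-04  2.e-04 -1.e+00] F [-0.3 -0.  -2.1] T [ 0.03 -0.02  0.07] w 48.0 q [-17.5  17.3 105.7   0.   57.  -96.4]
```

No contact force, and the lugs are already inside the gaps (foot z about 62). Next I press down to the plunger stop.

```bash
python3 -m creep '[{"translation":[0,0,-0.2],"delta_rot":[0,0,0]},{"translation":[0,0,-0.2],"delta_rot":[0,0,0]},{"translation":[0,0,-0.2],"delta_rot":[0,0,0]},{"translation":[0,0,0],"delta_rot":[0,0,0]},{"translation":[0,0,0],"delta_rot":[0,0,0]}]'
python3 -c "
from h import *
tool()"
python3 -m creep '[{"translation":[0,0,-0.2],"delta_rot":[0,0,0]},{"translation":[0,0,-0.2],"delta_rot":[0,0,0]},{"translation":[0,0,-0.1],"delta_rot":[0,0,0]},{"translation":[0,0,0],"delta_rot":[0,0,0]},{"translation":[0,0,0],"delta_rot":[0,0,0]}]'
python3 -c "
from h import *
tool()"
```

```text
time_s: 8.23
ee_pos: [491.9, -143.4, 129.7]
ee_rot: [6.5, 90.0, -4.7]
force: [0.1, 0.1, 2.0]
gripper_width: 47.8
t 8.23 pos [ 491.86 -143.44  129.74] yaw_y 78.84 xax [ 4.e-04 -0.e+00 -1.e+00] F [0.1 0.1 2. ] T [ 0.04  0.16 -0.01] w 47.8 q [-17.5  17.7 106.1   0.   56.2 -96.4]
time_s: 8.65
ee_pos: [491.9, -143.4, 124.8]
ee_rot: [6.2, 90.0, -5.0]
force: [-2.2, 0.9, 4.6]
gripper_width: 47.8
t 8.65 pos [ 491.87 -143.45  124.79] yaw_y 78.84 xax [ 5.e-04 -0.e+00 -1.e+00] F [-2.2  0.9  4.6] T [ 0.06  0.23 -0.  ] w 47.8 q [-17.5  18.  106.5   0.   55.5 -96.4]
```

```bash
python3 -m creep '[{"translation":[0,0,-0.1],"delta_rot":[0,0,0]},{"translation":[0,0,-0.1],"delta_rot":[0,0,0]},{"translation":[0,0,-0.05],"delta_rot":[0,0,0]},{"translation":[0,0,0],"delta_rot":[0,0,0]},{"translation":[0,0,0],"delta_rot":[0,0,0]}]'
python3 -m creep '[{"translation":[0,0,-0.05],"delta_rot":[0,0,0]},{"translation":[0,0,0],"delta_rot":[0,0,0]},{"translation":[0,0,0],"delta_rot":[0,0,0]},{"translation":[0,0,0],"delta_rot":[0,0,0]}]'
python3 -c "
from h import *
tool()"
```

```text
time_s: 9.07
ee_pos: [491.9, -143.5, 123.4]
ee_rot: [-1.5, 89.9, -12.7]
force: [-3.1, 1.2, 12.0]
gripper_width: 47.7
time_s: 9.4
ee_pos: [491.9, -143.5, 123.3]
ee_rot: [-1.6, 89.9, -12.7]
force: [-3.4, 1.2, 15.0]
gripper_width: 48.0
t 9.4 pos [ 491.91 -143.45  123.34] yaw_y 78.84 xax [ 1.2e-03 -3.0e-04 -1.0e+00] F [-3.4  1.2 15. ] T [0.34 0.96 0.02] w 48.0 q [-17.5  18.  106.6   0.   55.2 -96.4]
```

Fully pressed: z stopped at 123.3 with the force rising to about 17 N. Next I twist clockwise.

```bash
python3 -m creep '[{"translation":[0,0,0],"delta_rot":[0,0,-0.04]},{"translation":[0,0,0],"delta_rot":[0,0,-0.06]},{"translation":[0,0,0],"delta_rot":[0,0,-0.06]},{"translation":[0,0,0],"delta_rot":[0,0,-0.04]},{"translation":[0,0,0],"delta_rot":[0,0,0]}]'
python3 -c "
from h import *
tool()"
python3 -m creep '[{"translation":[0,0,0],"delta_rot":[0,0,-0.06]},{"translation":[0,0,0],"delta_rot":[0,0,-0.06]},{"translation":[0,0,0],"delta_rot":[0,0,-0.06]},{"translation":[0,0,0],"delta_rot":[0,0,-0.06]},{"translation":[0,0,0],"delta_rot":[0,0,-0.06]}]'
python3 -c "
from h import *
tool()"
```

```text
time_s: 9.82
ee_pos: [492.1, -143.6, 123.3]
ee_rot: [1.1, 89.9, -21.6]
force: [-2.9, 1.6, 15.5]
gripper_width: 47.7
t 9.82 pos [ 492.06 -143.56  123.32] yaw_y 67.33 xax [ 1.5e-03 -6.0e-04 -1.0e+00] F [-2.9  1.6 15.5] T [0.25 0.93 0.13] w 47.7 q [-17.5  18.  106.6  -0.   55.2 -84.9]
time_s: 10.23
ee_pos: [492.2, -143.8, 123.3]
ee_rot: [8.3, 89.9, -31.6]
force: [-2.1, 0.7, 14.7]
gripper_width: 47.9
t 10.23 pos [ 492.19 -143.76  123.33] yaw_y 50.07 xax [ 0.0018 -0.0011 -1.    ] F [-2.1  0.7 14.7] T [0.07 0.79 0.19] w 47.9 q [-17.5  18.1 106.6  -0.   55.2 -67.6]
```

```bash
python3 -m creep '[{"translation":[0,0,0],"delta_rot":[0,0,-0.06]},{"translation":[0,0,0],"delta_rot":[0,0,-0.06]},{"translation":[0,0,0],"delta_rot":[0,0,-0.06]},{"translation":[0,0,0],"delta_rot":[0,0,-0.06]},{"translation":[0,0,0],"delta_rot":[0,0,-0.06]}]'
python3 -m creep '[{"translation":[0,0,0],"delta_rot":[0,0,-0.06]},{"translation":[0,0,0],"delta_rot":[0,0,-0.06]},{"translation":[0,0,0],"delta_rot":[0,0,-0.06]},{"translation":[0,0,0],"delta_rot":[0,0,-0.06]},{"translation":[0,0,0],"delta_rot":[0,0,-0.06]}]'
python3 -c "
from h import *
tool()"
python3 -m creep '[{"translation":[0,0,0],"delta_rot":[0,0,-0.06]},{"translation":[0,0,0],"delta_rot":[0,0,-0.06]},{"translation":[0,0,0],"delta_rot":[0,0,-0.06]},{"translation":[0,0,0],"delta_rot":[0,0,-0.04]},{"translation":[0,0,0],"delta_rot":[0,0,0]}]'
python3 -c "
from h import *
tool()"
```

```text
time_s: 10.65
ee_pos: [492.4, -144.1, 123.4]
ee_rot: [19.5, 89.8, -37.6]
force: [-1.6, -0.1, 13.5]
gripper_width: 47.6
time_s: 11.07
ee_pos: [492.4, -144.3, 123.4]
ee_rot: [28.6, 89.8, -45.6]
force: [-3.5, -1.9, 13.1]
gripper_width: 47.7
t 11.07 pos [ 492.41 -144.32  123.36] yaw_y 15.74 xax [ 0.0024 -0.0024 -1.    ] F [-3.5 -1.9 13.1] T [-0.36  0.79  0.25] w 47.7 q [-1.760e+01  1.810e+01  1.066e+02 -1.000e-01  5.520e+01 -3.320e+01]
time_s: 11.48
ee_pos: [492.3, -144.5, 123.3]
ee_rot: [34.0, 89.8, -52.8]
force: [-2.8, -2.5, 13.9]
gripper_width: 47.6
t 11.48 pos [ 492.33 -144.53  123.35] yaw_y 3.24 xax [ 0.0022 -0.0029 -1.    ] F [-2.8 -2.5 13.9] T [-0.44  0.81  0.33] w 47.6 q [-1.760e+01  1.810e+01  1.066e+02 -1.000e-01  5.520e+01 -2.070e+01]
```

```bash
python3 -m creep '[{"translation":[0,0,0],"delta_rot":[0,0,-0.04]},{"translation":[0,0,0],"delta_rot":[0,0,-0.03]},{"translation":[0,0,0],"delta_rot":[0,0,-0.02]},{"translation":[0,0,0],"delta_rot":[0,0,0]},{"translation":[0,0,0],"delta_rot":[0,0,0]}]'
python3 -c "
from h import *
tool()"
python3 -m creep '[{"translation":[0,0,0],"delta_rot":[0,0,-0.02]},{"translation":[0,0,0],"delta_rot":[0,0,-0.02]},{"translation":[0,0,0],"delta_rot":[0,0,0]},{"translation":[0,0,0],"delta_rot":[0,0,0]}]'
python3 -c "
from h import *
tool()"
```

```text
time_s: 11.9
ee_pos: [491.9, -144.4, 123.3]
ee_rot: [24.2, 89.8, -67.7]
force: [-4.2, -2.2, 15.0]
gripper_width: 48.1
t 11.9 pos [ 491.86 -144.42  123.34] yaw_y -1.83 xax [ 0.0011 -0.0026 -1.    ] F [-4.2 -2.2 15. ] T [-0.38  1.05  0.34] w 48.1 q [-17.6  18.  106.6  -0.2  55.2 -15.7]
time_s: 12.23
ee_pos: [491.5, -144.3, 123.3]
ee_rot: [8.2, 89.8, -85.8]
force: [-3.9, -1.0, 15.4]
gripper_width: 47.8
t 12.23 pos [ 491.51 -144.33  123.32] yaw_y -4.01 xax [ 2.0e-04 -2.8e-03 -1.0e+00] F [-3.9 -1.  15.4] T [-0.3   1.17  0.85] w 47.8 q [-17.6  18.  106.6  -0.2  55.3 -13.4]
```

Torque jumped to 0.85 N m at 82.9° (1.446 rad), so it is against the stop. Next I check that it holds, with a picture.

```bash
python3 -m creep '[{"translation":[0,0,0],"delta_rot":[0,0,0]},{"translation":[0,0,0],"delta_rot":[0,0,0]},{"translation":[0,0,0],"delta_rot":[0,0,0]},{"translation":[0,0,0],"delta_rot":[0,0,0]},{"translation":[0,0,0],"delta_rot":[0,0,0]}]'
python3 - <<'E'
from h import *
tool()
o=[]
for n,b in(("side",(200,160,360,340)),("top",(280,200,440,380))):
    p,d=optics.grab_frame(n);x0,y0,x1,y1=b
    o.append(cv2.resize(p[y0:y1,x0:x1,::-1],(400,450),interpolation=cv2.INTER_CUBIC))
cv2.imwrite("pics/end.png",np.hstack(o)); tool()
E
```

```text
time_s: 12.65
ee_pos: [491.5, -144.3, 123.3]
ee_rot: [7.9, 89.8, -86.1]
force: [-4.5, -1.7, 14.9]
gripper_width: 48.1
t 12.65 pos [ 491.51 -144.33  123.3 ] yaw_y -4.01 xax [ 2.0e-04 -2.8e-03 -1.0e+00] F [-4.5 -1.7 14.9] T [-0.3   1.21  0.92] w 48.1 q [-17.6  18.  106.6  -0.2  55.3 -13.4]
t 12.75 pos [ 491.53 -144.3   123.32] yaw_y -4.0 xax [ 2.0e-04 -2.9e-03 -1.0e+00] F [-4.  -0.8 15.1] T [-0.29  1.21  0.95] w 47.9 q [-17.6  18.  106.6  -0.2  55.3 -13.4]
```

View pics/end.png

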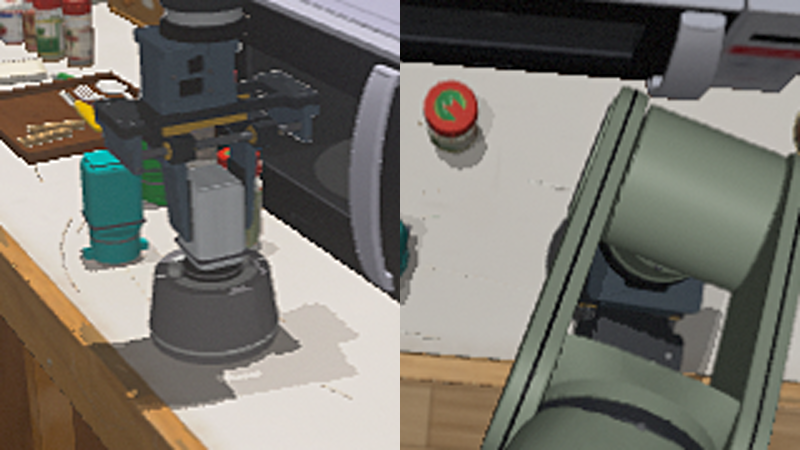

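The cup sits upright in the base (side px about (286,250)), turned and still gripped, with steady readings and the neighbours undisturbed. I'm handing it in.

```bash
python3 -c "
from workcell import env
print(env.job_done())"
```

```text
the job is handed in; nothing more can be done
None
```

I gripped the grey metal cup across its 48 mm sides at 40 N, lowered it into the grinder base with the lugs in the gaps, and pressed it down. I then turned it about 83° (1.45 rad) clockwise until it stopped, and handed in at 12.75 s with the gripper still holding it.

**Last checks:**
- **Depth:** the foot ended about 20 mm below the mouth, which is fully pressed, with about 17 N downward.
- **Stop:** the resisting torque rose from 0.34 to about 0.9 N m at the end of the turn, and the pose held steady over the next half second.
- **Grip:** the opening read 48 mm, and the tool was within 0.2° of vertical.
- **Surroundings:** the last pictures show the cup upright in the base and the spice jar standing where it was. The coffee jar and tin were outside those crops, but the arm never went near them.

The rotor and plunger joints can't be read directly, so the full turn is inferred from the torque rise and the angle. The two cameras disagreed by about 2 mm on the base centre; the cup still went in without touching the lips.

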